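# Hang the serving pails on the pull-out drying rack

## Task

Hang up the washed steel serving pails to drip dry: swing the drying rack's cam lever all the way over towards you to free the hook bar, pull the bar out by its knob to its stop, and swing the lever all the way back to lock it. Only then hang every steel pail on the table by its arched handle on a hook of its own, so that each hangs upright and still, and leave the other tableware standing where it is.

Things in the scene. Friction and masses are not known exactly. Their poses are not given: they have to be found in the camera images.
- rack: drying rack, fixed to the table: grey drip-tray foot (170 x 600 mm, 16 mm high at its lip), two posts and a guide rail at the back; at its +y end four white tea plates stand on edge (up to 127 mm high), so nothing can hang there. Origin on the table under the bar's line; x points away from the robot, y along the bar.
- bar (a joint): slide of the hook bar along its guide rail, m: 0 = pushed in over the plates, 0.14 = pulled out to its stop (moves towards the rack's -y).
- hookbar: sliding steel bar (16 x 500 x 16 mm) with four hooks and pull knob; origin on its centre line, 150 mm above the table, axes as the rack's. Hooks, 95 mm apart: 8 mm round rod, level from the bar towards the rack's -x with its top at the origin's height, turned up at its end: tip 80 mm before the bar's centre line, tip's top 20 mm above the level part.
- pull_knob (a point): pull knob of the bar: upright pin 12 mm thick with a black cap 20 mm wide and 12 mm high at its top, on the bar's top near its -y end; this point is the cap's centre, 186 mm above the table (the cap's top is 8 mm higher). It moves with the bar; it can be gripped from above.
- cam (a joint): cam lever angle, rad: 0 = locked (lever leans away from the robot, its cam clamps the bar), 1.4 = free (lever leans towards the robot). Stiff: stays where it is left.
- lever_knob (a point): centre of the black ball knob (22 mm) at the cam lever's end, 75 mm from its pivot; the lever swings in the rack's x-z plane, 0.7 rad either side of upright, and is graspable by the ball from above.
- lever_pivot (a point): pivot of the cam lever (axis along the rack's y), 182 mm above the table, right over the bar.
- hook0 (a point): resting place on the hook nearest the pull knob: on top of its level rod, 55 mm before the bar's centre line, 25 mm behind the tip. It moves with the bar.
- hook1 (a point): the same for the next hook, 95 mm further to +y.
- hook2 (a point): the same for the next hook, 95 mm further to +y.
- hook3 (a point): the same for the next hook, 95 mm further to +y.
- pail0: small steel pail (may be absent): rim 76 mm wide, 66 mm high, 150 g, with a fixed arched handle of 8 mm round bar in its y-z plane over the mouth: legs rise from the rim at y = +-35 mm to 116 mm high, the top runs level but for a kink up to 126 mm in its middle 22 mm, where a hook seats (bar's centre line). Origin under its centre, z up.
- handle0 (a point): middle of pail0's handle, on the bar's centre line, at the peak of its kink, 126 mm above the pail's underside.
- pail1: another pail just like pail0 (may be absent).
- handle1 (a point): middle of pail1's handle, on the bar's centre line, at the peak of its kink, 126 mm above the pail's underside.
- pail2: another pail just like pail0 (may be absent).
- handle2 (a point): middle of pail2's handle, on the bar's centre line, at the peak of its kink, 126 mm above the pail's underside.
- pail3: another pail just like pail0 (may be absent).
- handle3 (a point): middle of pail3's handle, on the bar's centre line, at the peak of its kink, 126 mm above the pail's underside.
- small_bowl: white rice bowl, 96 mm wide, 50 mm high, standing among the pails; origin under its centre. Leave it.
- big_bowl: white soup bowl, 170 mm wide, 70 mm high; origin under its centre. Leave it.
- glass: tall drinking glass, 74 mm wide, 150 mm high; origin under its centre. Leave it.
- mug: white mug, 80 mm wide, 90 mm high; origin under its centre. Leave it.
- saucepan: steel saucepan on a cork mat, 156 mm wide, 85 mm high, with a long flat handle; origin under its centre. Leave it.

How it is judged (in metres and radians):
On the way, in this order (a step that is already met when the one before it is completed fails the run):
1. the cam lever is swung over to free (value of joint cam above 1.15 rad), for 0.1 s.
2. the hook bar is pulled out to its stop (value of joint bar above 0.13 m), for 0.1 s.
3. the lever is swung back to lock the pulled-out bar (value of joint cam below 0.2 rad and value of joint bar above 0.13 m), for 0.2 s.
At the end, for the whole second after the job is handed in: Bar out (over 0.13 m) and locked (cam under 0.2 rad); each pail present is carried by a hook, its handle's middle 8 mm below to 14 mm above the level rod's top and between bar and hook tip, tilted under 0.35 rad, at rest (under 0.05 m/s), released (all of step 3 and contact force between each of pail0, pail1, pail2, pail3 and hookbar above 0.4 N and z of handle0 in the frame of hookbar between -0.008 and 0.014 m and x of handle0 in the frame of hookbar between -0.078 and -0.008 m and angle between each of pail0, pail1, pail2, pail3's own z axis and vertical below 0.35 rad and linear speed of each of pail0, pail1, pail2, pail3 below 0.05 m/s and z of handle1 in the frame of hookbar between -0.008 and 0.014 m and x of handle1 in the frame of hookbar between -0.078 and -0.008 m and z of handle2 in the frame of hookbar between -0.008 and 0.014 m and x of handle2 in the frame of hookbar between -0.078 and -0.008 m and z of handle3 in the frame of hookbar between -0.008 and 0.014 m and x of handle3 in the frame of hookbar between -0.078 and -0.008 m); the robot touches nothing.
It fails at once if a pail is put on the hooks while the bar is not both out and locked (((contact force between pail0 and hookbar above 0.4 N and height (world z) of pail0 above 0.01 m and x of handle0 in the frame of hookbar above -0.078 m) or (contact force between pail1 and hookbar above 0.4 N and height (world z) of pail1 above 0.01 m and x of handle1 in the frame of hookbar above -0.078 m) or (contact force between pail2 and hookbar above 0.4 N and height (world z) of pail2 above 0.01 m and x of handle2 in the frame of hookbar above -0.078 m) or (contact force between pail3 and hookbar above 0.4 N and height (world z) of pail3 above 0.01 m and x of handle3 in the frame of hookbar above -0.078 m)) and not (value of joint cam below 0.3 rad and value of joint bar above 0.125 m)).
It fails at once if a piece of the other tableware is shoved more than 60 mm or tipped over (distance of any of small_bowl, big_bowl, glass, mug, saucepan from where it was at the start of the episode above 0.06 m or angle between any of small_bowl, big_bowl, glass, mug, saucepan's own z axis and vertical above 0.6 rad).
Of pail0, pail1, pail2, pail3 only 3 to 4 are there at a start; the rules pass over those that are not, and their reading is None.
At some moment in a run one of pail0, pail1, pail2, pail3 may be knocked a few centimetres aside while the robot is not near it.
It also fails if it takes over 208 s, if anything falls off the work surface, if the arm or the gripper's body presses on something with over 40 N, if the wrist force passes 120 N, or if a joint passes its speed limit or range.

## Robot

A 7-joint arm with a two-finger parallel gripper is mounted at the origin on the work surface. World frame = base frame: x ahead of the robot, y to its left, z up, the work surface at z = 0. Lengths are in m, angles in degrees, forces in N, time in s.
With the tool pointing down it reaches from about 0.425 to 0.875 m from the base axis. Payload 4.7 kg.
Tool frame: the origin (TCP) lies at the very end of the fingers, on their centre line; the grasp point (between the pads) lies 19 mm behind it; z points along the fingers, y is the line along which they close (so a half turn about z gives the same grasp; the last joint's range is limited). The gripper opens to 87 mm and grips with 3 to 60 N. Pads are 19 mm wide; open, the fingers measure 117 mm over their backs; the gripper's body (75 mm by 190 mm) begins 51 mm behind the grasp point.
Start: joints at [-63.306, 18.392, -4.016, 83.108, 1.295, 78.541, -3.26], TCP at [0.284, 0.585, 0.223] pointing down, gripper open.
Joint ranges: [-163.93, 163.93], [-17.29, 119.83], [-79.2, 71.16], [3.27, 140.29], [-89.18, 269.18], [5.43, 117.66], [-154.24, 154.24]. Speed limits (degrees/s): [147.25, 147.25, 180, 180, 180, 180, 180].

## Interface

Orientations are given as [roll, pitch, yaw] about the fixed x, y, z axes, in that order (R = Rz(yaw) Ry(pitch) Rx(roll)).
In Python, from cell import get_obs, cams, ticket, finder gives the robot as it stands.
- The arm moves only by the shell command python3 -m creep 'ROWS' [FORCE]. ROWS is text: rows parted by semicolons, each of 5 numbers parted by spaces: the shift along the world's x, y, z in m, then the turn about the world's z in degrees, then the finger opening in m, from 0 to 0.087. A call has 1 to 8 rows; each row shifts and turns the commanded pose from where the row before left it; what a row does not reach is not made up. A row lasts 1/8 s, in which the tool goes at most 62.5 mm and 10.7 degrees, less where a joint would pass 70% of its speed; a pose out of reach is approached as far as the arm can. A call with a gripper value outside its range is refused whole. The fingers move at their own pace and stop on an object; FORCE is the grip in N (left out, the last holds). Time passes only in rows, so rows that do not move let the fingers close. It gives the time, the measured TCP pose, the force, the opening and the grip force at its end, in the units of the state.
- get_obs(): the state, without advancing time (a new reading comes with each control period).
- cams.read_camera(name): name is "scene" or "top" or "wrist"; returns the picture (480x640x3 uint8, red, green, blue); there is no depth.
- cams.calibration(name): a dict with "fx", "fy", "cx", "cy" (pixels), "k1" (the pictures are not rectified: a ray, as slopes to the right and down, at radius r is drawn at 1 + k1 r^2 times it, then the intrinsics apply), "extrinsics" (4x4, takes a point from world to camera coordinates). Camera axes: x right, y down, z forward; pixel columns grow to the right and rows downward; lengths in m; the calibration is good to about 2 mm. A picture is of the moment at which its call begins: read the wrist's pose just before it. calibration takes no time and is no camera call; for the wrist camera it gives the pose at the moment of the call.
- ticket.sign_off(): hands the job in; it is judged then, once.
Trained networks look in the newest picture that a camera, given by its name, has taken for a name from the list of things; names that differ only in an ending like _2 or _b are one class to them, and where a whole thing is asked for, a point or a joint stands for the part that bears it (a point fixed in the world has none). Each returns a list of dicts, best first, with "p" (0 to 1); they miss things now and then, are a little off and sometimes report something else, mostly with a low value. They report only what shows in the picture. A call takes as long as a camera call.
- finder.masks_of(name, camera): "mask" (480x640 bool, what is visible of it) and "xy" ([column, row] in pixels, amid what is visible of it).
- finder.tip_of(name, camera): "xy" ([column, row] in pixels: a listed point, or the origin of a listed thing).
The state is a dict: "time_s": time; "qpos": joint angles; "joint_velocities": joint speeds; "effort": joint torques, N m; "tool_pos": TCP position; "tool_rot": TCP orientation; "force": force on the tool from outside, world axes, zero at the start; "wrist_torque": the same for the moment, N m; "grip_width": finger opening in m; "grasp_force": force on a finger pad.
Only numpy, scipy, OpenCV 4.12 (cv2) and the standard library are available. Lean on these libraries where they do the work, as an engineer would, in place of code of your own. Each camera call takes 0.05 s, during which the arm holds its last target. There are 200 camera calls.

## Working session

There is one attempt and no reset: what is moved stays moved. The work goes in short steps, Python scripts to look and compute and a shell command to move; the robot and the scene stay as the last step left them, time stands still between calls to the robot, and variables do not carry over. Pictures are saved under pics/ and viewed, at most 14 in all, crops included, and the job is handed in when it is done.

```bash
mkdir -p pics; ls; cat > h.py <<'E'
import numpy as np, cv2
from cell import get_obs, cams, ticket, finder
def ray(cam,xy,cal=None):
    c=cal or cams.calibration(cam); E=np.array(c["extrinsics"]); 
    K=np.array([[c["fx"],0,c["cx"]],[0,c["fy"],c["cy"]],[0,0,1.]])
    u=cv2.undistortPoints(np.array([[xy]],float),K,np.array([c["k1"],0,0,0.]))[0,0]
    R=E[:3,:3]; o=-R.T@E[:3,3]; d=R.T@np.array([u[0],u[1],1]); return o,d/np.linalg.norm(d)
def atz(cam,xy,z,cal=None):
    o,d=ray(cam,xy,cal); return o+d*(z-o[2])/d[2]
def tri(rs):
    A=sum(np.eye(3)-np.outer(d,d) for o,d in rs); b=sum((np.eye(3)-np.outer(d,d))@o for o,d in rs)
    p=np.linalg.solve(A,b); return p,[float(np.linalg.norm((np.eye(3)-np.outer(d,d))@(p-o))) for o,d in rs]
def proj(cam,p):
    c=cams.calibration(cam);E=np.array(c["extrinsics"]);q=E[:3,:3]@np.array(p)+E[:3,3];s=q[:2]/q[2];s=s*(1+c["k1"]*(s@s))
    return np.array([c["fx"]*s[0]+c["cx"],c["fy"]*s[1]+c["cy"]])
def save(cam,name):
    im=cams.read_camera(cam); cv2.imwrite(f"pics/{name}.png",im[:,:,::-1]); return im
E
python3 - <<'E'
from h import *
np.set_printoptions(precision=3,suppress=True)
for cam in("scene","top"):
    save(cam,cam+"0"); c=cams.calibration(cam); E=np.array(c["extrinsics"]); print(cam,c["fx"],c["k1"],-E[:3,:3].T@E[:3,3])
    for n,z in [("lever_knob",.239),("lever_pivot",.182),("pull_knob",.186),("hook0",.15),("hook1",.15),("hook2",.15),("hook3",.15),("handle0",.126),("pail0",0),("small_bowl",0),("big_bowl",0),("glass",0),("mug",0),("saucepan",0),("rack",0)]:
        print(n,[(round(r["p"],2),np.round(r["xy"]).astype(int).tolist(),np.round(atz(cam,r["xy"],z)[:2],3).tolist()) for r in finder.tip_of(n,cam) if r["p"]>.2])
print(get_obs()["time_s"])
E
```

```text
pics
scene 536.775027234472 0.031337592146421685 [1.393 0.11  1.173]
lever_knob [(0.41, [383, 269], [0.688, 0.145])]
lever_pivot [(0.81, [382, 265], [0.634, 0.144])]
pull_knob [(0.64, [241, 241], [0.598, -0.194]), (0.21, [502, 233], [0.513, 0.426])]
hook0 [(0.94, [276, 242], [0.565, -0.119]), (0.74, [354, 251], [0.574, 0.074]), (0.65, [394, 260], [0.59, 0.173]), (0.56, [316, 248], [0.574, -0.019])]
hook1 [(0.94, [276, 242], [0.565, -0.119]), (0.74, [354, 251], [0.574, 0.074]), (0.65, [394, 260], [0.59, 0.173]), (0.56, [316, 248], [0.574, -0.019])]
hook2 [(0.94, [276, 242], [0.565, -0.119]), (0.74, [354, 251], [0.574, 0.074]), (0.65, [394, 260], [0.59, 0.173]), (0.56, [316, 248], [0.574, -0.019])]
hook3 [(0.94, [276, 242], [0.565, -0.119]), (0.74, [354, 251], [0.574, 0.074]), (0.65, [394, 260], [0.59, 0.173]), (0.56, [316, 248], [0.574, -0.019])]
handle0 [(0.87, [217, 192], [0.385, -0.316]), (0.72, [269, 195], [0.381, -0.171]), (0.58, [458, 208], [0.379, 0.34]), (0.57, [400, 204], [0.38, 0.184])]
pail0 [(0.79, [450, 239], [0.382, 0.337]), (0.74, [396, 236], [0.385, 0.186]), (0.66, [26
[... 1339 characters left out ...]
260, 293], [0.372, 0.177]), (0.84, [428, 285], [0.387, -0.314]), (0.62, [204, 288], [0.39, 0.342]), (0.56, [387, 290], [0.375, -0.193])]
pail0 [(0.85, [266, 291], [0.387, 0.175]), (0.73, [218, 296], [0.374, 0.33]), (0.69, [379, 290], [0.384, -0.187]), (0.61, [420, 287], [0.393, -0.319]), (0.39, [169, 302], [0.356, 0.482]), (0.23, [262, 220], [0.619, 0.191])]
small_bowl [(0.88, [320, 284], [0.408, 0.003])]
big_bowl [(0.73, [490, 267], [0.454, -0.545])]
glass [(0.23, [260, 295], [0.374, 0.194])]
mug [(0.95, [170, 303], [0.354, 0.48]), (0.32, [148, 245], [0.542, 0.56])]
saucepan [(0.95, [148, 245], [0.542, 0.562]), (0.73, [268, 177], [0.768, 0.171])]
rack [(0.56, [308, 218], [0.626, 0.04])]
1.6
```

View pics/scene0.png

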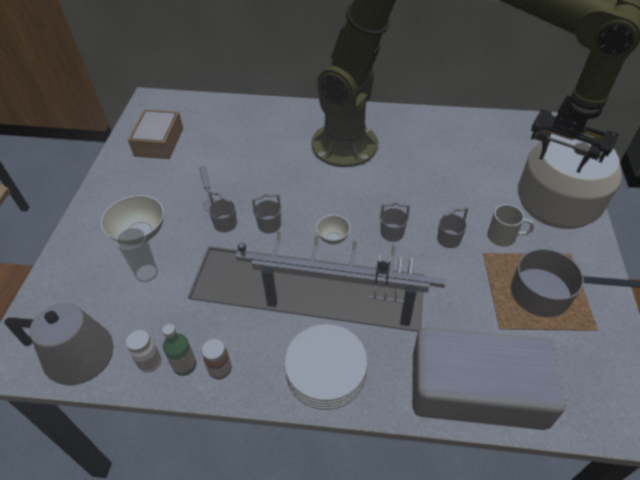

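View pics/top0.png

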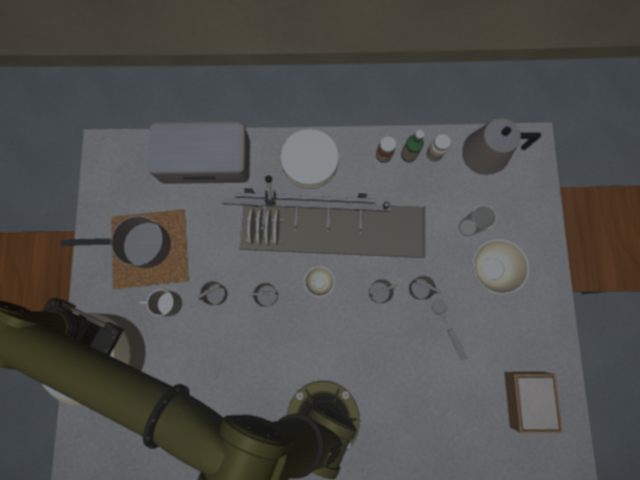

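The scene picture shows four pails in front of the rack, near pixels (222,212), (267,212), (394,220) and (452,228), with the small bowl at (333,230). The lever is at (383,265) and the pull knob at (241,247). The top view agrees: pails at (422,287), (380,291), (265,294) and (213,293), lever knob at (268,178), pull knob at (386,205).

I'll lift the arm and look from above with the wrist camera.

```bash
python3 -m creep '0 0 0.05 0 0.087;0 0 0.05 0 0.087;0.05 -0.03 0.04 0 0.087;0.05 -0.03 0.04 0 0.087;0.05 -0.03 0 0 0.087;0.05 -0.04 0 0 0.087;0.03 -0.05 0 0 0.087;0 -0.05 0 0 0.087'; python3 -m creep '0 -0.05 0 0 0.087;0 -0.05 0 0 0.087;0 -0.05 0 0 0.087;0 -0.05 0 0 0.087;0 0 0 0 0.087;0 0 0 0 0.087'
python3 - <<'E'
from h import *
np.set_printoptions(precision=3,suppress=True)
o=get_obs();print(o["tool_pos"],o["tool_rot"],o["time_s"])
c=cams.calibration("wrist");E=np.array(c["extrinsics"]);print(c["fx"],c["k1"],-E[:3,:3].T@E[:3,3]);print(E[:3,:3])
save("wrist","w1")
for n,z in [("lever_knob",.239),("lever_pivot",.182),("pull_knob",.186),("hook0",.15)]:
        print(n,[(round(r["p"],2),np.round(r["xy"]).astype(int).tolist(),np.round(atz("wrist",r["xy"],z,c)[:2],3).tolist()) for r in finder.tip_of(n,"wrist") if r["p"]>.2])
E
```

```text
time_s: 2.6
tool_pos: [0.5036, 0.3596, 0.392]
tool_rot: [-179.9, 0.0, 153.9]
force: [0.3, -0.7, 0.3]
grip_width: 0.0872
grasp_force: 0.0
time_s: 3.35
tool_pos: [0.5008, 0.1635, 0.3935]
tool_rot: [179.9, -0.0, 154.1]
force: [-0.4, 0.0, -0.5]
grip_width: 0.0872
grasp_force: 0.0
[0.501 0.163 0.393] [179.936  -0.015 154.148] 3.35
383.59443038051984 -0.082090407617184 [0.439 0.191 0.556]
[[ 0.435  0.9    0.002]
 [ 0.871 -0.422  0.252]
 [ 0.228 -0.108 -0.968]]
lever_knob []
lever_pivot [(0.74, [357, 333], [0.638, 0.144])]
pull_knob [(0.42, [192, 185], [0.422, 0.066])]
hook0 [(0.91, [348, 274], [0.583, 0.162]), (0.84, [272, 302], [0.576, 0.069]), (0.38, [256, 355], [0.629, 0.019])]
```

View pics/w1.png

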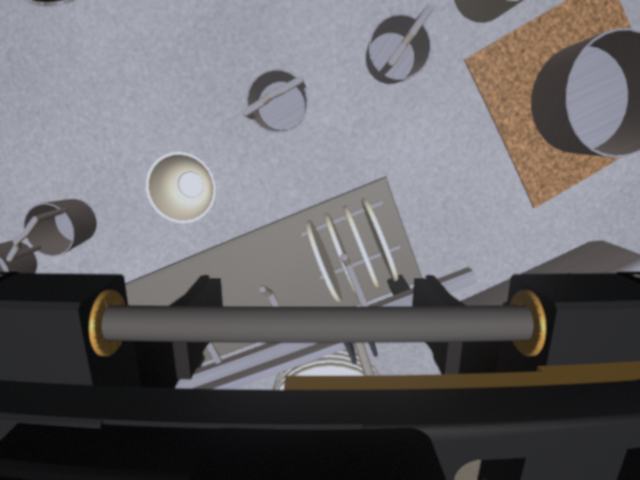

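The wrist view shows a pail handle from (245,113) to (303,80), another from (385,75) to (430,8), and the bowl at (181,187). The gripper hides whatever lies ahead, so I need to stand beyond the lever to see it.

```bash
python3 -m creep '0.05 -0.005 0 7.5 0.087;0.05 -0.005 0 7.5 0.087;0.05 -0.005 0 7.4 0.087;0.05 0 0 0 0.087;0 0 0 0 0.087;0 0 0 0 0.087'
python3 - <<'E'
from h import *
np.set_printoptions(precision=3,suppress=True)
o=get_obs();print(o["tool_pos"],o["tool_rot"],o["qpos"])
c=cams.calibration("wrist")
save("wrist","w2")
for n,z in [("lever_knob",.239),("lever_pivot",.182),("pull_knob",.186),("hook0",.15)]:
        print(n,[(round(r["p"],2),np.round(r["xy"]).astype(int).tolist(),np.round(atz("wrist",r["xy"],z,c)[:2],3).tolist()) for r in finder.tip_of(n,"wrist") if r["p"]>.2])
E
```

```text
time_s: 4.35
tool_pos: [0.7008, 0.1484, 0.3925]
tool_rot: [-180.0, -0.1, 176.6]
force: [-1.0, 0.3, 1.3]
grip_width: 0.0869
grasp_force: 0.0
[0.701 0.148 0.392] [-179.98    -0.087  176.561] [-22.657  27.25   15.159  52.877  -6.999 100.702  76.152]
lever_knob [(0.87, [307, 200], [0.678, 0.14])]
lever_pivot [(0.76, [308, 145], [0.634, 0.143]), (0.44, [308, 201], [0.687, 0.139])]
pull_knob []
hook0 [(0.8, [231, 93], [0.578, 0.067]), (0.7, [60, 97], [0.566, -0.115]), (0.64, [141, 97], [0.574, -0.026]), (0.58, [325, 93], [0.584, 0.162]), (0.3, [310, 146], [0.635, 0.143])]
```

View pics/w2.png

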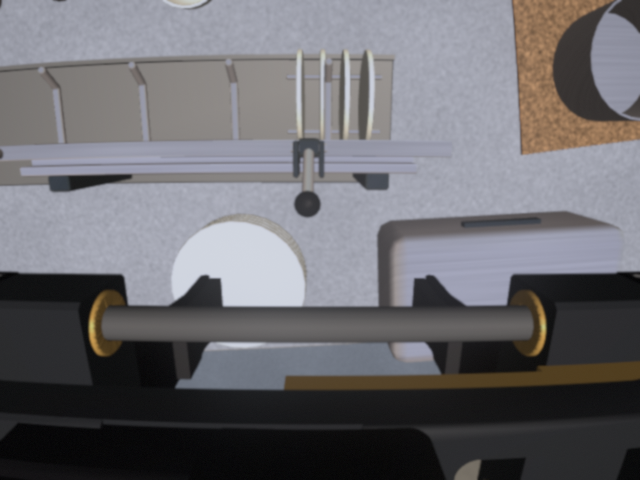

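Ball knob at (307,204), which gives (0.679, 0.140). That matches the pivot at 0.634 plus about 48 mm. I'll grip it.

```bash
python3 -m creep '-0.022 -0.008 -0.04 0 0.087;0 0 -0.05 0 0.087;0 0 -0.05 0 0.06;0 0 -0.033 0 0.05;0 0 0 0 0.05;0 0 0 0 0.0;0 0 0 0 0.0;0 0 0 0 0.0' 25;  python3 -m creep '0 0 0 0 0;0 0 0 0 0'
```

```text
time_s: 5.6
tool_pos: [0.6797, 0.1398, 0.222]
tool_rot: [180.0, 0.1, 176.5]
force: [-0.0, -1.1, -0.6]
grip_width: 0.0348
grasp_force: 0.0
time_s: 5.85
tool_pos: [0.6794, 0.1413, 0.2208]
tool_rot: [179.9, 0.1, 176.6]
force: [0.6, 2.5, 0.8]
grip_width: 0.0192
grasp_force: 24.9
```

```bash
python3 -m creep '-0.0123 0.0007 0.0084 0 0;-0.0138 0.0008 0.0058 0 0;-0.0147 0.0009 0.003 0 0;-0.015 0.0009 0 0 0'; python3 -m creep '-0.0147 0.0009 -0.003 0 0;-0.0138 0.0008 -0.0058 0 0;-0.0123 0.0007 -0.0084 0 0;-0.004 0 -0.003 0 0;0 0 0 0 0;0 0 0 0 0'
```

```text
time_s: 6.35
tool_pos: [0.6219, 0.1446, 0.2347]
tool_rot: [180.0, -0.1, 176.6]
force: [5.6, 6.3, -16.0]
grip_width: 0.0194
grasp_force: 25.2
time_s: 7.1
tool_pos: [0.5816, 0.1471, 0.2178]
tool_rot: [179.8, 0.5, 176.6]
force: [11.2, 5.0, -6.8]
grip_width: 0.0194
grasp_force: 25.1
```

```bash
python3 -m creep '0 0 0 0 0.06;0 0 0 0 0.06;0 0 0 0 0.06;0 0 0.06 0 0.06;0 0 0.06 0 0.06;0.03 -0.05 0.05 0 0.06;0.03 -0.06 0 0 0.06;0.02 -0.06 0 0 0.06'; python3 -m creep '0 -0.06 0 0 0.06;0 -0.06 0 0 0.06;0 -0.04 0 0 0.06;0 0 0 0 0.06;0 0 0 0 0.06'
python3 - <<'E'
from h import *
c=cams.calibration("wrist")
save("wrist","w3")
for n,z in [("lever_knob",.239),("pull_knob",.186),("hook0",.15)]:
        print(n,[(round(r["p"],2),np.round(r["xy"]).astype(int).tolist(),np.round(atz("wrist",r["xy"],z,c)[:2],3).tolist()) for r in finder.tip_of(n,"wrist") if r["p"]>.2])
E
```

```text
time_s: 8.1
tool_pos: [0.6512, -0.0119, 0.3787]
tool_rot: [-180.0, 0.1, 176.6]
force: [1.2, 0.9, -0.9]
grip_width: 0.0598
grasp_force: 0.0
time_s: 8.72
tool_pos: [0.6504, -0.1698, 0.3779]
tool_rot: [179.9, -0.0, 176.5]
force: [1.6, -0.4, 0.1]
grip_width: 0.0601
grasp_force: 0.0
lever_knob []
pull_knob [(0.86, [293, 181], [0.615, -0.191])]
hook0 [(0.97, [550, 123], [0.574, 0.07]), (0.96, [460, 125], [0.572, -0.024]), (0.78, [632, 130], [0.582, 0.164])]
```

View pics/w3.png

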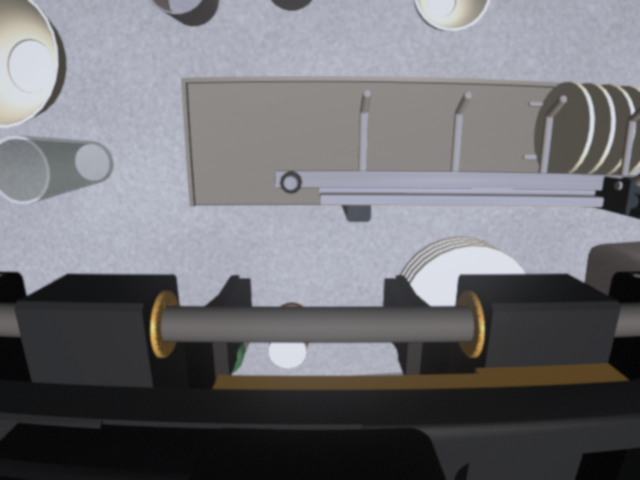

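The pull knob's cap is at (291,182), which gives (0.614, -0.192).

```bash
python3 -m creep '-0.0355 -0.022 -0.04 0 0.06;0 0 -0.06 0 0.06;0 0 -0.05 0 0.05;0 0 -0.04 0 0.05;0 0 -0.018 0 0.05;0 0 0 0 0.05;0 0 0 0 0;0 0 0 0 0' 25;  python3 -m creep '0 0 0 0 0;0 0 0 0 0'
```

```text
time_s: 9.93
tool_pos: [0.6161, -0.1929, 0.172]
tool_rot: [-180.0, 0.2, 176.5]
force: [0.9, 0.4, -0.1]
grip_width: 0.0374
grasp_force: 0.0
time_s: 10.18
tool_pos: [0.6153, -0.1924, 0.1706]
tool_rot: [180.0, 0.1, 176.5]
force: [-0.0, -0.0, 2.4]
grip_width: 0.0191
grasp_force: 25.2
```

```bash
python3 -m creep '-0.0012 -0.02 0 0 0;-0.0012 -0.02 0 0 0;-0.0012 -0.02 0 0 0;-0.0012 -0.02 0 0 0;-0.0012 -0.02 0 0 0;-0.0012 -0.02 0 0 0;-0.0008 -0.013 0 0 0;0 0 0 0 0';python3 -m creep '-0.0005 -0.008 0 0 0;-0.0003 -0.004 0 0 0;0 0 0 0 0'
```

```text
time_s: 11.18
tool_pos: [0.6085, -0.3076, 0.17]
tool_rot: [178.4, -0.4, 177.2]
force: [-10.2, 33.4, 18.2]
grip_width: 0.0188
grasp_force: 25.3
time_s: 11.55
tool_pos: [0.6085, -0.3094, 0.1697]
tool_rot: [177.5, -0.6, 177.6]
force: [-14.9, 50.2, 24.0]
grip_width: 0.0226
grasp_force: 24.9
```

The pull stalled at about 0.117 m with force building, so I'll relax it and look.

```bash
python3 -m creep '0.0008 0.016 0 0 0;0 0 0 0 0'
python3 - <<'E'
from h import *
for cam in("scene","top"):
    im=save(cam,cam+"1")
    for n,z in [("lever_knob",.239),("pull_knob",.186),("hook0",.15)]:
        print(cam,n,[(round(r["p"],2),np.round(r["xy"]).astype(int).tolist(),np.round(atz(cam,r["xy"],z)[:2],3).tolist()) for r in finder.tip_of(n,cam) if r["p"]>.2])
    if cam=="scene": cv2.imwrite("pics/s1c.png",cv2.resize(im[180:340,180:460,::-1],None,fx=2.8,fy=2.8))
E
```

```text
time_s: 11.8
tool_pos: [0.6085, -0.3076, 0.1701]
tool_rot: [178.8, -0.3, 177.1]
force: [-7.2, 25.6, 13.4]
grip_width: 0.019
grasp_force: 25.4
scene lever_knob [(0.73, [387, 236], [0.594, 0.149])]
scene pull_knob [(0.79, [195, 237], [0.597, -0.307])]
scene hook0 [(0.96, [230, 239], [0.565, -0.235]), (0.96, [270, 245], [0.575, -0.133]), (0.9, [305, 248], [0.575, -0.045]), (0.85, [342, 253], [0.582, 0.047])]
top lever_knob [(0.55, [265, 213], [0.583, 0.15]), (0.41, [350, 207], [0.596, -0.084])]
top pull_knob []
top hook0 [(0.91, [305, 221], [0.581, 0.045]), (0.9, [401, 231], [0.546, -0.237]), (0.73, [364, 222], [0.573, -0.13]), (0.65, [336, 223], [0.574, -0.048])]
```

View pics/s1c.png

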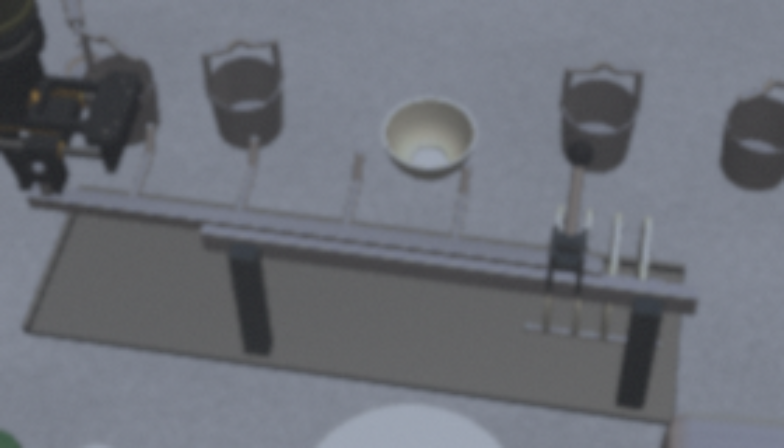

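```bash
python3 -m creep '0 0.01 0 0 0;0 0 0 0 0.05;0 0 0 0 0.05;0 0 0 0 0.05'; python3 -m creep '0 0.01 0 0 0.05; 0 0.06 0.06 0 0.05;0.02 0.06 0.06 0 0.05;0.02 0.05 0.06 0 0.05;0.0 0.05 0.03 0 0.05;0 0.05 0 0 0.05;0 0 0 0 0.05;0 0 0 0 0.05'
python3 - <<'E'
from h import *
c=cams.calibration("wrist")
im=save("wrist","w4")
for n,z in [("lever_knob",.239),("lever_pivot",.182),("pull_knob",.186),("hook0",.15),("glass",0),("glass",0.15),]:
        print(n,[(round(r["p"],2),np.round(r["xy"]).astype(int).tolist(),np.round(atz("wrist",r["xy"],z,c)[:2],3).tolist()) for r in finder.tip_of(n,"wrist") if r["p"]>.2])
E
```

```text
time_s: 12.7
tool_pos: [0.6059, -0.3139, 0.1693]
tool_rot: [-179.9, -0.1, 176.4]
force: [0.0, -0.3, -0.1]
grip_width: 0.0414
grasp_force: 0.0
time_s: 13.7
tool_pos: [0.6366, -0.0759, 0.3334]
tool_rot: [-179.9, -0.0, 176.5]
force: [0.0, -0.0, 0.2]
grip_width: 0.0504
grasp_force: 0.0
lever_knob [(0.86, [631, 155], [0.586, 0.145])]
lever_pivot [(0.77, [572, 211], [0.635, 0.142])]
pull_knob [(0.72, [80, 212], [0.61, -0.277])]
hook0 [(0.96, [274, 141], [0.564, -0.111]), (0.94, [487, 142], [0.576, 0.078]), (0.75, [380, 144], [0.572, -0.018]), (0.64, [170, 146], [0.562, -0.204])]
glass [(0.65, [14, 182], [0.588, -0.489])]
glass [(0.65, [14, 182], [0.582, -0.363])]
```

View pics/w4.png

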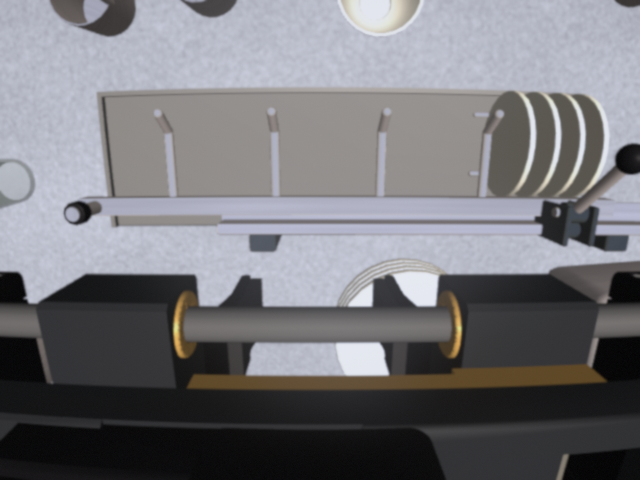

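The pull knob now shows at (78,212), y = -0.277: the open fingers dragged it back a little as I left. The lever is fully over. I'll push from behind with closed fingers and watch where it stops.

```bash
python3 -m creep '-0.025 -0.056 0 0 0;0 -0.055 -0.03 0 0;0 -0.055 -0.05 0 0;0 0 -0.05 0 0;0 0 -0.033 0 0;0 0 0 0 0'; python3 -m creep '0 -0.01 0 0 0;0 -0.01 0 0 0;-0.001 -0.01 0 0 0;0 0 0 0 0'; python3 -m creep '-0.001 -0.01 0 0 0;0 0 0 0 0';  python3 -m creep '-0.001 -0.01 0 0 0;0 0 0 0 0';  python3 -m creep '-0.001 -0.01 0 0 0;0 0 0 0 0'
```

```text
time_s: 14.8
tool_pos: [0.6099, -0.2321, 0.1756]
tool_rot: [179.9, -0.3, 176.5]
force: [-0.0, -1.1, -0.0]
grip_width: 0.0021
grasp_force: 0.0
time_s: 15.3
tool_pos: [0.6106, -0.2645, 0.1795]
tool_rot: [-179.9, 0.1, 176.4]
force: [0.0, -0.0, -0.1]
grip_width: 0.0005
grasp_force: 0.0
time_s: 15.55
tool_pos: [0.6095, -0.2738, 0.1788]
tool_rot: [-179.9, 0.0, 176.5]
force: [-0.5, 0.4, -0.6]
grip_width: 0.0004
grasp_force: 0.0
time_s: 15.8
tool_pos: [0.6084, -0.2842, 0.1787]
tool_rot: [-179.9, -0.0, 176.4]
force: [0.5, -0.6, 0.7]
grip_width: 0.0005
grasp_force: 0.0
time_s: 16.05
tool_pos: [0.6084, -0.2887, 0.1786]
tool_rot: [179.6, -0.1, 176.7]
force: [-0.8, 7.7, 2.3]
grip_width: 0.0006
grasp_force: 4.0
```

```bash
python3 -m creep '-0.0005 -0.008 -0.004 0 0;0 0 0 0 0';python3 - <<'E'
from h import *
for cam in("top","scene"):
    im=save(cam,cam+"2")
    print([(round(r["p"],2),np.round(atz(cam,r["xy"],.186)[:2],3).tolist()) for r in finder.tip_of("pull_knob",cam)],sorted([np.round(atz(cam,r["xy"],.15)[:2],3).tolist() for r in finder.tip_of("hook0",cam)],key=lambda a:a[1]))
    if cam=="scene": cv2.imwrite("pics/s2c.png",cv2.resize(im[190:330,180:460,::-1],None,fx=2.8,fy=2.8))
# tray extent
T=cv2.imread("pics/top0.png")
for xy in [(242,206),(240,249),(425,207),(423,257)]: print(atz("top",xy,.016).round(3))
E
```

```text
time_s: 16.3
tool_pos: [0.6105, -0.2889, 0.1763]
tool_rot: [179.0, 0.0, 177.0]
force: [-1.8, 20.8, 12.7]
grip_width: 0.0003
grasp_force: 10.3
[(0.73, [0.359, 0.418])] [[0.546, -0.231], [0.571, -0.14], [0.568, -0.052], [0.577, 0.05]]
[(0.94, [0.6, -0.309]), (0.27, [0.427, 0.318])] [[0.557, -0.239], [0.568, -0.129], [0.564, -0.043], [0.576, 0.048]]
[0.665 0.254 0.016]
[0.522 0.258 0.016]
[ 0.652 -0.346  0.016]
[ 0.487 -0.33   0.016]
```

View pics/s2c.png

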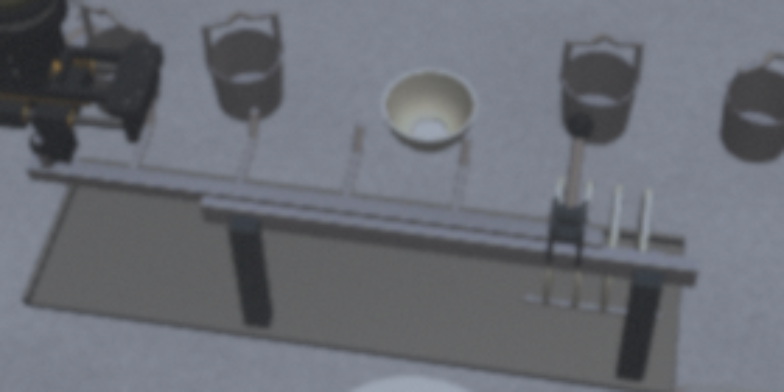

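The bar stops hard at the same place a second time (knob at about -0.31, travel about 0.117 m). To find out whether that is the true stop, I'll grip the knob and test the other end of the travel.

```bash
python3 -m creep '0 0.014 0 0 0;0 0 0.05 0 0.05;0 0 0 0 0.05;0 0 0 0 0.05'; python3 - <<'E'
from h import *
print(get_obs()["tool_pos"])
E
```

```text
time_s: 17.1
tool_pos: [0.6069, -0.2877, 0.2246]
tool_rot: [-179.9, -0.0, 176.4]
force: [-0.1, 0.1, -0.5]
grip_width: 0.0227
grasp_force: 0.0
[ 0.60687241 -0.28771116  0.22455925]
```

```bash
python3 -m creep '0 -0.022 0 0 0.05;0 0 0 0 0.05;0 0 -0.03 0 0.05;0 0 -0.025 0 0.05;0 0 0 0 0;0 0 0 0 0;0 0 0 0 0;0 0 0 0 0' 20; python3 -m creep '0.0012 0.02 0 0 0;0.0012 0.02 0 0 0;0.0012 0.02 0 0 0;0.0012 0.02 0 0 0;0.0012 0.02 0 0 0;0 0 0 0 0'; python3 -m creep '0.0012 0.02 0 0 0;0 0 0 0 0;0 0 0 0 0';python3 -m creep '0.0012 0.01 0 0 0;0 0 0 0 0';python3 -m creep '0.0006 0.01 0 0 0;0 0 0 0 0'
```

```text
time_s: 18.1
tool_pos: [0.6081, -0.3075, 0.171]
tool_rot: [179.9, 0.1, 176.6]
force: [-1.2, 1.1, 3.2]
grip_width: 0.0191
grasp_force: 20.0
time_s: 18.85
tool_pos: [0.6144, -0.2034, 0.1709]
tool_rot: [179.8, 0.0, 176.8]
force: [0.1, 2.4, 6.5]
grip_width: 0.0196
grasp_force: 20.0
time_s: 19.23
tool_pos: [0.6156, -0.185, 0.1709]
tool_rot: [179.8, 0.1, 176.7]
force: [0.7, 0.8, 7.0]
grip_width: 0.0191
grasp_force: 20.0
time_s: 19.48
tool_pos: [0.6161, -0.1755, 0.1709]
tool_rot: [179.9, 0.0, 176.7]
force: [-0.3, 1.0, 8.0]
grip_width: 0.019
grasp_force: 20.0
time_s: 19.73
tool_pos: [0.6166, -0.1678, 0.1708]
tool_rot: [-180.0, 0.1, 176.6]
force: [0.5, -2.3, 6.5]
grip_width: 0.019
grasp_force: 20.0
```

The bar also slides in beyond its starting point, to about -0.168. The full range is therefore about 0.14 m, and -0.308 is the real stop. I'll pull it out again.

```bash
python3 -m creep '-0.0012 -0.02 0 0 0;-0.0012 -0.02 0 0 0;-0.0012 -0.02 0 0 0;-0.0012 -0.02 0 0 0;-0.0012 -0.02 0 0 0;-0.0012 -0.02 0 0 0;-0.001 -0.016 0 0 0;0 0 0 0 0';python3 -m creep '-0.0005 -0.008 0 0 0;0 0 0 0 0;0 0 0 0 0'
```

```text
time_s: 20.72
tool_pos: [0.6082, -0.305, 0.1708]
tool_rot: [-180.0, 0.1, 176.5]
force: [-0.7, -1.1, 7.0]
grip_width: 0.019
grasp_force: 20.0
time_s: 21.1
tool_pos: [0.6081, -0.3076, 0.1706]
tool_rot: [179.6, -0.1, 176.7]
force: [-2.6, 5.2, 9.3]
grip_width: 0.0188
grasp_force: 20.1
```

```bash
python3 -m creep '0 0.002 0 0 0.05;0 0 0 0 0.05;0 0 0 0 0.05;0 0 0.05 0 0.05;0 0 0.05 0 0.05;0 0.05 0.05 0 0.05;-0.01 0.06 0 0 0.05;-0.01 0.06 0 0 0.05'; python3 -m creep '0 0.06 0 0 0.05;0 0.06 0 0 0.05;0 0.06 0 0 0.05;0 0.06 0 0 0.05;0 0.04 0 0 0.05;0 0 0 0 0.05;0 0 0 0 0.05'; python3 - <<'E'
from h import *
print(get_obs()["tool_pos"])
for cam in("top","scene"):
    cams.read_camera(cam)
    print([(round(r["p"],2),np.round(atz(cam,r["xy"],.239)[:2],3).tolist()) for r in finder.tip_of("lever_knob",cam)],sorted([np.round(atz(cam,r["xy"],.15)[:2],3).tolist() for r in finder.tip_of("hook0",cam)],key=lambda a:a[1]))
E
```

```text
time_s: 22.1
tool_pos: [0.5874, -0.145, 0.3141]
tool_rot: [180.0, 0.0, 176.5]
force: [0.1, 0.9, -0.5]
grip_width: 0.0503
grasp_force: 0.0
time_s: 22.98
tool_pos: [0.5877, 0.1323, 0.3136]
tool_rot: [-179.9, -0.0, 176.4]
force: [0.1, -0.9, -0.0]
grip_width: 0.0496
grasp_force: 0.0
[0.58770983 0.1323055  0.31357107]
[] [[0.554, -0.236], [0.567, -0.14], [0.573, -0.05], [0.583, 0.046]]
[(0.81, [0.591, 0.15]), (0.65, [0.643, 0.052]), (0.52, [0.712, 0.472])] [[0.557, -0.24], [0.571, -0.129], [0.582, -0.036], [0.57, 0.051]]
```

```bash
python3 -m creep '-0.004 0.015 0 0 0.05;0 0 -0.04 0 0.05;0 0 -0.04 0 0.05;0 0 -0.014 0 0.05;0 0 0 0 0;0 0 0 0 0;0 0 0 0 0;0 0 0 0 0' 25; python3 -m creep '0.0123 -0.0007 0.0084 0 0;0.0138 -0.0008 0.0058 0 0;0.0147 -0.0009 0.003 0 0;0.015 -0.0009 0 0 0'; python3 -m creep '0.0147 -0.0009 -0.003 0 0;0.0138 -0.0008 -0.0058 0 0;0.0123 -0.0007 -0.0084 0 0;0.004 0 -0.003 0 0;0 0 0 0 0;0 0 0 0 0'
```

```text
time_s: 24.28
tool_pos: [0.5844, 0.1473, 0.2214]
tool_rot: [-179.9, 0.1, 176.5]
force: [0.0, -1.3, 3.2]
grip_width: 0.0204
grasp_force: 25.0
time_s: 24.78
tool_pos: [0.6394, 0.1441, 0.2385]
tool_rot: [-179.9, -0.0, 176.5]
force: [-2.8, -3.2, 2.8]
grip_width: 0.0204
grasp_force: 25.1
time_s: 25.52
tool_pos: [0.6861, 0.1412, 0.2183]
tool_rot: [-179.9, 0.3, 176.4]
force: [4.3, -3.8, 4.0]
grip_width: 0.02
grasp_force: 24.7
```

```bash
python3 -m creep '-0.002 0 0.001 0 0.05;0 0 0 0 0.05;0 0 0 0 0.05;0 0 0.06 0 0.05;0 0 0.06 0 0.05;-0.05 0.03 0.06 0 0.05;-0.05 0.03 0 0 0.05;-0.05 0.03 0 0 0.05'; python3 -m creep '-0.04 0.03 0 0 0.05;0 0 0 0 0.05;0 0 0 0 0.05'; cat >> h.py <<'E'
def look(cam="wrist",name=None):
    c=cams.calibration(cam); im=save(cam,name) if name else cams.read_camera(cam)
    for n,z in [("handle0",.126),("pail0",0)]:
        print(n,[(round(r["p"],2),np.round(r["xy"]).astype(int).tolist(),np.round(atz(cam,r["xy"],z,c)[:2],3).tolist()) for r in finder.tip_of(n,cam) if r["p"]>.2])
    o=get_obs();print(np.round(o["tool_pos"],4),np.round(o["tool_rot"],1),np.round(o["qpos"],0),o["time_s"]); return c
E
python3 -c "
from h import *
look('wrist','w5')"
```

```text
time_s: 26.52
tool_pos: [0.5432, 0.2267, 0.383]
tool_rot: [179.9, 0.0, 176.5]
force: [0.4, 1.1, 0.1]
grip_width: 0.0503
grasp_force: 0.0
time_s: 26.9
tool_pos: [0.505, 0.2551, 0.3827]
tool_rot: [-180.0, 0.0, 176.5]
force: [-0.7, -0.6, 0.8]
grip_width: 0.0502
grasp_force: 0.0
handle0 [(0.79, [231, 86], [0.373, 0.172]), (0.63, [383, 80], [0.377, 0.329]), (0.6, [249, 98], [0.386, 0.19])]
pail0 [(0.86, [251, 98], [0.372, 0.172]), (0.62, [367, 96], [0.379, 0.329]), (0.61, [528, 204], [0.539, 0.563])]
[0.5059 0.254  0.3823] [-180.    -0.   176.4] [-37.   6.   9.  80.  -1.  94.  58.] 27.05
```

View pics/w5.png

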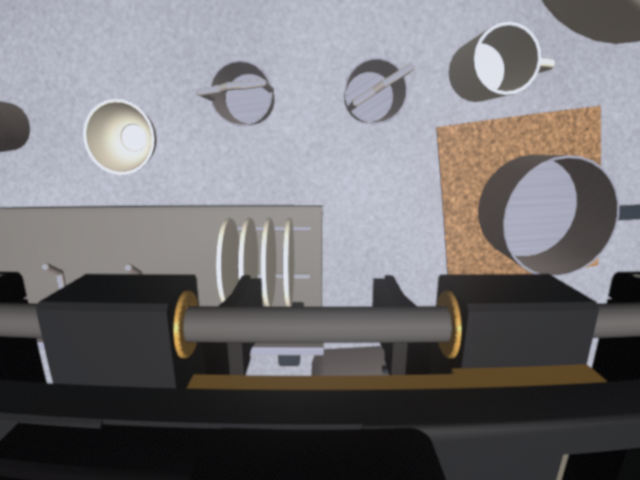

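Handle B runs from (198,93) to (270,86). Handle A runs from (348,105) to (412,66). The bowl is at (119,136).

```bash
cat >> h.py <<'E'
def handle(a,b,cam="wrist",c=None):
    p=atz(cam,a,.116,c);q=atz(cam,b,.116,c);d=q-p
    print("mid",((p+q)/2)[:2].round(4),"len",np.linalg.norm(d).round(4),"phi",np.degrees(np.arctan2(d[1],d[0])).round(1),p[:2].round(3),q[:2].round(3))
E
python3 - <<'E'
from h import *
handle((198,93),(270,86)); handle((348,105),(412,66))
im=cv2.imread("pics/w5.png")[50:140,180:430]; cv2.imwrite("pics/w5c.png",cv2.resize(im,None,fx=3.2,fy=3.2,interpolation=2))
E
```

```text
mid [0.3763 0.1718] len 0.0778 phi 90.9 [0.377 0.133] [0.376 0.211]
mid [0.3823 0.3269] len 0.0783 phi 117.6 [0.4   0.292] [0.364 0.362]
```

View pics/w5c.png

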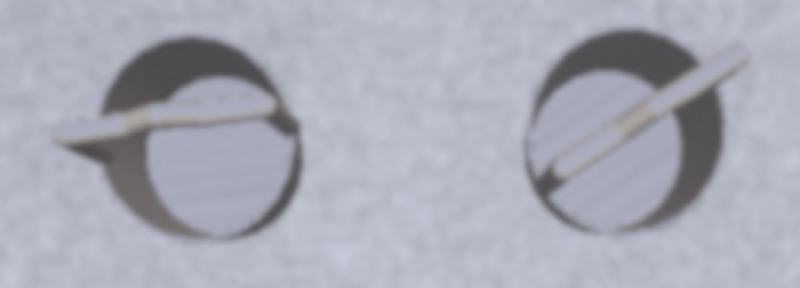

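Both handles measure 78 mm end to end, as they should. B is at (0.376,0.172) with its handle at 91°, A at (0.382,0.327) at 118°. I'll grip B on its +y shoulder, at (0.3756,0.195) with tool yaw 91.

```bash
python3 -m creep '-0.02 -0.01 0 -10 0.05;-0.02 -0.01 0 -10 0.05;-0.02 -0.01 -0.02 -10 0.05;-0.02 -0.01 -0.03 -10 0.05;-0.02 -0.01 -0.03 -10 0.05;-0.02 -0.009 -0.03 -10 0.05;-0.01 0 -0.03 -10 0.05;0 0 -0.03 -10 0.05'; python3 -m creep '0 0 -0.02 -5.4 0.05;0 0 0 0 0.05;0 0 0 0 0.05'; python3 -c "
from h import *
look('wrist','w6')"
```

```text
time_s: 28.05
tool_pos: [0.375, 0.1956, 0.2119]
tool_rot: [180.0, -0.0, 96.1]
force: [0.1, 0.0, -0.3]
grip_width: 0.0502
grasp_force: 0.0
time_s: 28.42
tool_pos: [0.3758, 0.1962, 0.1936]
tool_rot: [180.0, -0.0, 91.1]
force: [-0.1, 0.9, 0.9]
grip_width: 0.0498
grasp_force: 0.0
handle0 [(0.85, [328, 18], [0.379, 0.331]), (0.74, [310, 295], [0.372, 0.168])]
pail0 [(0.89, [315, 240], [0.374, 0.172]), (0.62, [328, 63], [0.382, 0.331])]
[0.3756 0.1966 0.1938] [ 1.799e+02 -1.000e-01  9.110e+01] [-36.  -9.   4. 116.   1.  73. -31.] 28.575
```

```bash
python3 -m creep '-0.001 -0.001 -0.04 0 0.05;0 0 -0.04 0 0.05;0 0 -0.016 0 0.05;0 0 0 0 0.05;0 0 0 0 0;0 0 0 0 0;0 0 0 0 0;0 0 0 0 0' 40; python3 -c "
from h import *
print(get_obs()['qpos'])"
```

```text
time_s: 29.58
tool_pos: [0.3741, 0.1954, 0.0971]
tool_rot: [180.0, -0.0, 91.1]
force: [-0.3, -0.5, -0.0]
grip_width: 0.0181
grasp_force: 0.0
[-35.63355684  -3.44173861   4.32484385 122.66979861   0.30194302
  60.72243434 -30.34827335]
```

```bash
python3 -m creep '0 0 0 0 0;0 0 0 0 0;0 0 0 0 0;0 0 0.02 0 0;0 0 0.03 0 0;0 0 0.035 0 0;0 0 0 0 0'; python3 -c "
from h import *
o=get_obs();print(o['force'],o['tool_rot'])"
```

```text
time_s: 30.45
tool_pos: [0.3755, 0.1962, 0.184]
tool_rot: [179.7, -0.2, 91.1]
force: [-0.2, 1.6, -1.6]
grip_width: 0.0065
grasp_force: 39.8
[-0.23762045  1.57974077 -1.57550795] [ 1.79738976e+02 -1.51851359e-01  9.11118644e+01]
```

```bash
python3 -m creep '0.01 -0.025 0.005 -1 0;0.015 -0.03 0 -1.5 0;0.015 -0.03 0 -1 0;0.02 -0.025 0 -1 0;0.01 -0.005 0 0 0;0 0 0 0 0;0 0 0 0 0'; python3 - <<'E'
from h import *
c=look('wrist','w7')
print([(round(r["p"],2),np.round(r["xy"]).astype(int).tolist(),np.round(atz("wrist",r["xy"],.15,c)[:2],3).tolist()) for r in finder.tip_of("hook0","wrist") if r["p"]>.2])
for cam in("top","scene"):
    save(cam,cam+"7")
    print(cam,[(round(r["p"],2),np.round(atz(cam,r["xy"],.126+.089)[:2],3).tolist()) for r in finder.tip_of("handle0",cam)],sorted([np.round(atz(cam,r["xy"],.15)[:2],3).tolist() for r in finder.tip_of("hook0",cam)],key=lambda a:a[1]))
E
```

```text
time_s: 31.32
tool_pos: [0.443, 0.0814, 0.1861]
tool_rot: [-179.9, 0.0, 86.7]
force: [-0.2, -0.6, -1.3]
grip_width: 0.0066
grasp_force: 40.0
handle0 [(0.87, [318, 383], [0.439, -0.007])]
pail0 [(0.89, [318, 274], [0.441, 0.026])]
[0.4434 0.0812 0.1866] [-180.    -0.    86.7] [-29.  -5.  14. 113.   1.  72. -18.] 31.475
[(0.58, [546, 309], [0.575, 0.049])]
top [(0.83, [0.382, 0.321]), (0.6, [0.369, -0.176]), (0.59, [0.377, -0.292]), (0.51, [0.442, 0.062]), (0.19, [0.369, -0.265])] [[0.55, -0.247], [0.57, -0.138], [0.567, -0.049], [0.575, 0.047]]
scene [(0.89, [0.464, 0.319]), (0.88, [0.464, -0.285]), (0.83, [0.466, -0.15]), (0.57, [0.446, 0.063])] [[0.561, -0.236], [0.579, -0.132], [0.575, -0.036], [0.586, 0.046], [0.618, 0.144]]
```

View pics/w7.png

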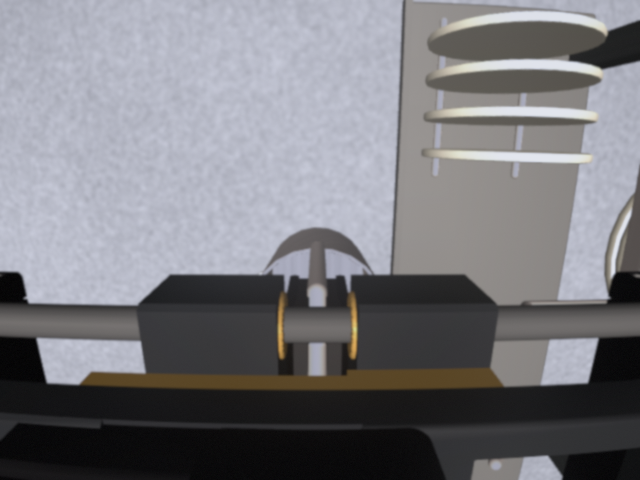

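```bash
python3 -m creep '0.02 -0.001 0 0 0;0.03 -0.002 0 0 0;0.03 -0.002 0 0 0;0.03 -0.002 0 0 0;0.0235 -0.001 0 0 0;0 0 0 0 0;0 0 0 0 0'; python3 -m creep '0 0 -0.02 0 0;0 0 -0.02 0 0;0 0 -0.013 0 0;0 0 -0.005 0 0;0 0 -0.004 0 0;0 0 0 0 0;0 0 0 0 0'
```

```text
time_s: 32.7
tool_pos: [0.574, 0.0712, 0.1831]
tool_rot: [-179.6, 0.2, 86.6]
force: [-3.9, -2.7, -20.0]
grip_width: 0.0064
grasp_force: 41.7
time_s: 33.58
tool_pos: [0.5796, 0.0718, 0.1298]
tool_rot: [179.7, -0.1, 86.6]
force: [-5.1, -1.7, 14.5]
grip_width: 0.0065
grasp_force: 48.1
```

```bash
python3 - <<'E'
from h import *
im=save("scene","s8")
c=cv2.resize(im[150:330,230:430,::-1],None,fx=3.2,fy=3.2,interpolation=2); cv2.imwrite("pics/s8c.png",c)
look("scene"); print(get_obs()["force"])
E
```

```text
handle0 [(0.86, [458, 205], [0.371, 0.338]), (0.73, [216, 193], [0.388, -0.317]), (0.69, [265, 195], [0.381, -0.184])]
pail0 [(0.94, [451, 240], [0.385, 0.34]), (0.86, [268, 227], [0.389, -0.187]), (0.68, [222, 223], [0.388, -0.323])]
[0.5796 0.0718 0.1298] [ 1.797e+02 -1.000e-01  8.660e+01] [-25.  14.  18. 100.  -5.  66.  -9.] 33.775
[-6.36512475 -1.3399085  14.40425782]
```

View pics/s8c.png

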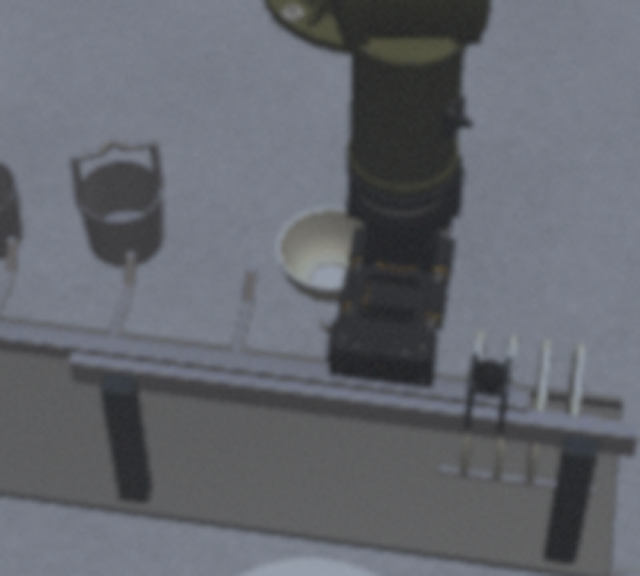

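The view shows the gripper hiding the pail at hook3. On reflection I entered too high: the rim (raised to 155 mm) touched the hook and the pail tilted. The right raise is about 62 mm, so that the hook passes between rim and handle. The hook should now be inside the handle window, so I'll loosen gently and check with the networks.

```bash
python3 -m creep '0 0 0.004 0 0;0 0 0 0 0;0 0 0 0 0' 5; python3 -m creep '0 0 0 0 0;0 0 0 0 0' 3; python3 - <<'E'
from h import *
c=cams.calibration("wrist"); save("wrist","w9")
for z in(.150,.154): print([(round(r["p"],2),np.round(r["xy"]).astype(int).tolist(),np.round(atz("wrist",r["xy"],z,c)[:2],3).tolist()) for n in("hook0","handle0") for r in finder.tip_of(n,"wrist") if r["p"]>.2])
print([(round(r["p"],2),np.round(r["xy"]).astype(int).tolist(),np.round(atz("wrist",r["xy"],.028,c)[:2],3).tolist()) for r in finder.tip_of("pail0","wrist")])
for cam in("top","scene"):
    save(cam,cam+"9")
    print(cam,[(round(r["p"],2),np.round(atz(cam,r["xy"],.154)[:2],3).tolist()) for r in finder.tip_of("handle0",cam)],[(round(r["p"],2),np.round(atz(cam,r["xy"],.028)[:2],3).tolist()) for r in finder.tip_of("pail0",cam)])
E
```

```text
time_s: 34.15
tool_pos: [0.5783, 0.0724, 0.1293]
tool_rot: [179.9, -0.0, 86.6]
force: [1.7, -1.0, 1.4]
grip_width: 0.0076
grasp_force: 5.0
time_s: 34.4
tool_pos: [0.5775, 0.0723, 0.1286]
tool_rot: [180.0, 0.0, 86.6]
force: [1.5, -0.7, 1.0]
grip_width: 0.0078
grasp_force: 3.0
[(0.77, [316, 364], [0.576, 0.049]), (0.91, [316, 375], [0.576, 0.044])]
[(0.77, [316, 364], [0.576, 0.052]), (0.91, [316, 375], [0.576, 0.047])]
[(0.8, [311, 269], [0.572, 0.051])]
top [(0.8, [0.374, -0.182]), (0.65, [0.384, 0.334]), (0.63, [0.392, -0.307]), (0.61, [0.575, 0.061]), (0.55, [0.378, -0.283])] [(0.91, [0.385, 0.324]), (0.88, [0.387, -0.308]), (0.68, [0.386, -0.186]), (0.43, [0.568, 0.049])]
scene [(0.95, [0.393, -0.172]), (0.69, [0.654, 0.507]), (0.64, [0.398, 0.334]), (0.64, [0.406, -0.317]), (0.63, [0.573, 0.049])] [(0.88, [0.417, 0.336]), (0.85, [0.395, -0.177]), (0.8, [0.41, -0.304]), (0.66, [0.268, 0.368]), (0.55, [0.565, 0.054])]
```

Handle, hook and pail base coincide at (0.576,0.048), so it is on the hook and hanging. Releasing.

```bash
python3 -m creep '0 0 0 0 0.03;0 0 0 0 0.03;0 0 0 0 0.03;0 0 0.03 0 0.03;0 0 0.05 0 0.03;0 0 0.05 0 0.03;-0.03 0.05 0.05 10 0.05;-0.05 0.05 0.04 10 0.05'; python3 -m creep '-0.02 0.05 0 10 0.05;-0.02 0.04 0 10 0.05;0 0 0 0 0.05;0 0 0 0 0.05';  python3 - <<'E'
from h import *
c=look('wrist','w10')
for cam in("top","scene"):
    save(cam,cam+"10")
    print(cam,[(round(r["p"],2),np.round(atz(cam,r["xy"],.154)[:2],3).tolist()) for r in finder.tip_of("handle0",cam)],[(round(r["p"],2),np.round(atz(cam,r["xy"],.028)[:2],3).tolist()) for r in finder.tip_of("pail0",cam)])
E
```

```text
time_s: 36.0
tool_pos: [0.5145, 0.1524, 0.332]
tool_rot: [179.9, -0.0, 106.9]
force: [0.1, 0.9, -0.4]
grip_width: 0.0429
grasp_force: 0.0
time_s: 36.5
tool_pos: [0.4748, 0.2408, 0.3302]
tool_rot: [-180.0, 0.0, 126.5]
force: [-0.2, 0.5, -0.3]
grip_width: 0.0501
grasp_force: 0.0
handle0 [(0.88, [290, 72], [0.377, 0.33])]
pail0 [(0.7, [294, 357], [0.587, 0.033]), (0.58, [298, 92], [0.38, 0.329])]
[0.4753 0.2399 0.3302] [-180.     0.   126.4] [-37.   2.   7.  90.  -0.  88.   7.] 36.65
top [(0.89, [0.575, 0.053]), (0.87, [0.388, -0.307]), (0.8, [0.379, -0.187]), (0.36, [0.386, -0.282])] [(0.9, [0.57, 0.055]), (0.75, [0.385, -0.187]), (0.71, [0.383, -0.307]), (0.36, [0.611, 0.061])]
scene [(0.87, [0.414, -0.307]), (0.72, [0.395, 0.335]), (0.7, [0.578, 0.053]), (0.58, [0.406, -0.168])] [(0.85, [0.405, -0.181]), (0.71, [0.424, -0.3]), (0.66, [0.407, 0.33]), (0.55, [0.569, 0.056])]
```

B hangs at (0.575,0.053). Pail A is unchanged at about (0.380,0.329), handle at 118°. Going for its +y shoulder at (0.369,0.349).

```bash
python3 -m creep '-0.03 0.03 -0.02 -4 0.05;-0.03 0.03 -0.03 -4.4 0.05;-0.03 0.03 -0.04 0 0.05;-0.016 0.019 -0.04 0 0.05;0 0 0 0 0.05;0 0 0 0 0.05';  python3 - <<'E'
from h import *
c=look('wrist')
print([np.round(atz("wrist",r["xy"],.126,c)[:2],4) for r in finder.tip_of("handle0","wrist")])
m=finder.masks_of("handle0","wrist"); print([(round(x["p"],2),x["xy"],int(x["mask"].sum())) for x in m])
E
```

```text
time_s: 37.7
tool_pos: [0.3701, 0.35, 0.2015]
tool_rot: [179.9, 0.0, 118.1]
force: [0.5, -0.5, -0.1]
grip_width: 0.0495
grasp_force: 0.0
handle0 [(0.89, [316, 282], [0.379, 0.33])]
pail0 [(0.96, [314, 234], [0.377, 0.331])]
[0.3704 0.3502 0.2021] [179.8  -0.  118.1] [-45.   2.  -1. 105.   0.  73. -18.] 37.85
[array([0.3794, 0.3297])]
[(0.64, [313.0, 251.6], 6932)]
```

```bash
python3 -m creep '-0.001 -0.001 -0.05 0 0.05;0 0 -0.04 0 0.05;0 0 -0.014 0 0.05;0 0 0 0 0.05;0 0 0 0 0;0 0 0 0 0;0 0 0 0 0;0 0 0 0 0' 40; python3 -m creep '0 0 0 0 0;0 0 0 0 0;0 0 0 0 0;0 0 0.02 0 0;0 0 0.03 0 0;0 0 0.015 0 0;0 0 0 0 0'
```

```text
time_s: 38.95
tool_pos: [0.3677, 0.3496, 0.0966]
tool_rot: [180.0, -0.0, 118.2]
force: [-0.3, -0.6, -0.0]
grip_width: 0.0177
grasp_force: 0.0
time_s: 39.83
tool_pos: [0.3679, 0.3499, 0.1619]
tool_rot: [179.9, -0.0, 118.2]
force: [0.4, -0.0, -0.9]
grip_width: 0.0062
grasp_force: 40.0
```

```bash
python3 -m creep '0.006 -0.03 0.006 -4 0;0.008 -0.05 0 -4 0;0.008 -0.05 0 -4 0;0.008 -0.055 0 -4 0;0.008 -0.055 0 -4 0;0.008 -0.05 0 -4 0;0.008 -0.045 0 -4 0;0.008 -0.03 0 -3.6 0'; python3 -m creep '0 0 0 0 0;0 0 0 0 0;0 0 0 0 0';python3 - <<'E'
from h import *
o=get_obs();print(o['tool_pos'],o['tool_rot'])
for cam in("top","scene"):
    save(cam,cam+"11")
    print(cam,[(round(r["p"],2),np.round(atz(cam,r["xy"],.197)[:2],3).tolist()) for r in finder.tip_of("handle0",cam)],[np.round(atz(cam,r["xy"],.15)[:2],3).tolist() for r in finder.tip_of("hook0",cam)])
E
```

```text
time_s: 40.83
tool_pos: [0.4286, -0.0179, 0.1659]
tool_rot: [-179.9, 0.0, 86.4]
force: [0.1, -0.3, -1.5]
grip_width: 0.0066
grasp_force: 40.0
time_s: 41.2
tool_pos: [0.4291, -0.0144, 0.1667]
tool_rot: [-179.9, 0.0, 86.7]
force: [0.5, 0.3, -0.4]
grip_width: 0.0063
grasp_force: 39.9
[ 0.42906744 -0.01444593  0.16666529] [-1.79944574e+02  1.08987802e-02  8.67476426e+01]
top [(0.86, [0.374, -0.184]), (0.66, [0.564, 0.051])] [[0.567, -0.034], [0.565, -0.136], [0.553, -0.236], [0.579, 0.047], [0.556, 0.05]]
scene [(0.82, [0.448, -0.16]), (0.73, [0.617, 0.051]), (0.62, [0.455, -0.29])] [[0.554, -0.237], [0.56, -0.128], [0.511, -0.258], [0.57, -0.045], [0.575, 0.048], [0.406, -0.306], [0.393, -0.17]]
```

```bash
python3 -m creep '0 0 -0.008 0 0;0.02 -0.001 0 0 0;0.03 -0.002 0 0 0;0.03 -0.002 0 0 0;0.03 -0.002 0 0 0;0.033 -0.001 0 0 0;0 0 0 0 0;0 0 0 0 0'; python3 -m creep '0 0 -0.02 0 0;0 0 -0.008 0 0;0 0 -0.004 0 0;0 0 0 0 0;0 0 0 0 0'
```

```text
time_s: 42.5
tool_pos: [0.5715, -0.0237, 0.1583]
tool_rot: [-179.9, 0.0, 86.6]
force: [-0.8, 0.5, -2.2]
grip_width: 0.006
grasp_force: 39.9
time_s: 43.12
tool_pos: [0.5729, -0.0236, 0.1278]
tool_rot: [179.9, -0.0, 86.6]
force: [-0.6, 0.9, -1.6]
grip_width: 0.0065
grasp_force: 39.9
```

Clean insertion with no contact. I'll lower the last few millimetres.

```bash
python3 -m creep '0 0 -0.003 0 0;0 0 0 0 0' ; python3 -m creep '0 0 -0.002 0 0;0 0 0 0 0;0 0 0 0 0' 5; python3 - <<'E'
from h import *
c=cams.calibration("wrist"); save("wrist","w12")
print([(round(r["p"],2),np.round(r["xy"]).astype(int).tolist(),np.round(atz("wrist",r["xy"],.152,c)[:2],3).tolist()) for n in("hook0","handle0") for r in finder.tip_of(n,"wrist") if r["p"]>.2])
for cam in("top","scene"):
    save(cam,cam+"12")
    print(cam,[(round(r["p"],2),np.round(atz(cam,r["xy"],.154)[:2],3).tolist()) for r in finder.tip_of("handle0",cam)],[(round(r["p"],2),np.round(atz(cam,r["xy"],.028)[:2],3).tolist()) for r in finder.tip_of("pail0",cam)])
E
```

```text
time_s: 43.38
tool_pos: [0.5732, -0.0237, 0.1251]
tool_rot: [179.9, -0.0, 86.6]
force: [-0.7, -1.2, 4.1]
grip_width: 0.0062
grasp_force: 40.0
time_s: 43.75
tool_pos: [0.5727, -0.0237, 0.1222]
tool_rot: [180.0, 0.0, 86.6]
force: [0.9, -0.2, 0.8]
grip_width: 0.0074
grasp_force: 5.0
[(0.97, [311, 126], [0.575, 0.049]), (0.88, [316, 378], [0.571, -0.047]), (0.65, [313, 127], [0.576, 0.048])]
top [(0.88, [0.57, 0.057]), (0.87, [0.386, -0.306]), (0.86, [0.379, -0.188])] [(0.96, [0.381, -0.182]), (0.68, [0.578, 0.054]), (0.56, [0.443, -0.534])]
scene [(0.87, [0.416, -0.305]), (0.67, [0.58, 0.052]), (0.58, [0.407, -0.166])] [(0.88, [0.404, -0.306]), (0.81, [0.404, -0.176]), (0.59, [0.568, -0.051]), (0.57, [0.578, 0.067])]
```

```bash
python3 -m creep '0 0 0 0 0.03;0 0 0 0 0.03;0 0 0 0 0.03;0 0 0.03 0 0.03;0 0 0.05 0 0.03;0 0 0.06 0 0.03;-0.02 -0.03 0.06 5 0.05;-0.02 -0.05 0.06 8 0.05'; python3 -m creep '-0.02 -0.05 0 8 0.05;-0.02 -0.05 0 8 0.05;-0.015 -0.05 0 8 0.05;0 -0.05 0 8 0.05;0 -0.023 0 8 0.05;0 0 0 0 0.05;0 0 0 0 0.05';  python3 - <<'E'
from h import *
c=look('wrist','w13')
for cam in("top","scene"):
    save(cam,cam+"13")
    print(cam,[(round(r["p"],2),np.round(atz(cam,r["xy"],.154)[:2],3).tolist()) for r in finder.tip_of("handle0",cam)],[(round(r["p"],2),np.round(atz(cam,r["xy"],.028)[:2],3).tolist()) for r in finder.tip_of("pail0",cam)])
im=cv2.imread("pics/w13.png"); cv2.imwrite("pics/w13c.png",cv2.resize(im[:300],(800,375)))
E
```

```text
time_s: 45.2
tool_pos: [0.5389, -0.0885, 0.3644]
tool_rot: [179.9, -0.0, 100.0]
force: [0.8, -1.0, -0.6]
grip_width: 0.0427
grasp_force: 0.0
time_s: 46.08
tool_pos: [0.4846, -0.3107, 0.3621]
tool_rot: [180.0, -0.0, 139.6]
force: [0.1, 0.6, -0.9]
grip_width: 0.0501
grasp_force: 0.0
handle0 [(0.95, [250, 144], [0.389, -0.32]), (0.87, [584, 110], [0.584, -0.031]), (0.7, [343, 44], [0.377, -0.187]), (0.3, [521, 113], [0.543, -0.088])]
pail0 [(0.9, [520, 108], [0.572, -0.029]), (0.64, [268, 143], [0.39, -0.317]), (0.57, [581, 58], [0.571, 0.078]), (0.56, [338, 72], [0.382, -0.188]), (0.49, [501, 163], [0.615, -0.091])]
[ 0.4848 -0.3105  0.3623] [180.   -0.  139.7] [-3.  8. 38. 82. -5. 92. 84.] 46.225
top [(0.87, [0.376, -0.184]), (0.62, [0.51, 0.498]), (0.59, [0.581, -0.034]), (0.56, [0.39, -0.302])] [(0.91, [0.385, -0.175]), (0.83, [0.563, -0.053]), (0.83, [0.387, -0.308]), (0.67, [0.559, 0.059])]
scene [(0.91, [0.407, -0.166]), (0.89, [0.571, 0.049]), (0.85, [0.414, -0.302]), (0.78, [0.558, -0.034])] [(0.95, [0.578, 0.053]), (0.78, [0.4, -0.173]), (0.74, [0.574, -0.037]), (0.68, [0.406, -0.315])]
```

View pics/w13c.png

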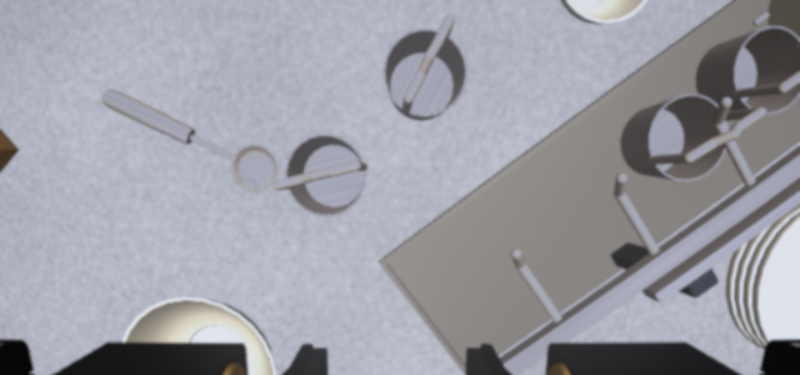

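Both hung pails sit on their hooks, with handles at (725,135) and (790,85) in the crop. Pail D's handle runs (277,187) to (364,168) and pail C's (450,16) to (406,105).

```bash
python3 - <<'E'
from h import *
s=1.25
handle((277/s,187/s),(364/s,168/s)); handle((450/s,16/s),(406/s,105/s))
E
```

```text
mid [ 0.3908 -0.3167] len 0.0747 phi 61.3 [ 0.373 -0.349] [ 0.409 -0.284]
mid [ 0.3785 -0.1905] len 0.0759 phi -67.2 [ 0.364 -0.155] [ 0.393 -0.225]
```

C is at (0.3785,-0.1905) with its handle at 113°, so I'll grip its -y shoulder at (0.388,-0.212). D is at (0.391,-0.317) at 61°.

```bash
python3 -m creep '-0.02 0.02 -0.02 -7 0.05;-0.025 0.025 -0.03 -7 0.05;-0.025 0.025 -0.04 -7 0.05;-0.02 0.022 -0.04 -5.9 0.05;-0.007 0.0065 -0.03 0 0.05;0 0 0 0 0.05;0 0 0 0 0.05';  python3 - <<'E'
from h import *
c=look('wrist')
print([np.round(atz("wrist",r["xy"],.126,c)[:2],4) for r in finder.tip_of("handle0","wrist")])
E
```

```text
time_s: 47.4
tool_pos: [0.3882, -0.2144, 0.2037]
tool_rot: [179.9, 0.1, 112.7]
force: [0.8, -0.6, 0.6]
grip_width: 0.0499
grasp_force: 0.0
handle0 [(0.86, [320, 203], [0.378, -0.186])]
pail0 [(0.79, [320, 184], [0.379, -0.188]), (0.71, [275, 305], [0.386, -0.32]), (0.6, [582, 124], [0.589, -0.035]), (0.56, [626, 23], [0.585, 0.068])]
[ 0.3883 -0.2144  0.2037] [1.799e+02 1.000e-01 1.127e+02] [-10.  -9.  32. 113.   5.  74.  44.] 47.55
[array([ 0.3778, -0.1864])]
```

```bash
python3 -m creep '-0.001 0.003 -0.05 0 0.05;0 0 -0.04 0 0.05;0 0 -0.016 0 0.05;0 0 0 0 0.03;0 0 0 0 0;0 0 0 0 0;0 0 0 0 0;0 0 0 0 0' 40; python3 -m creep '0 0 0 0 0;0 0 0 0 0;0 0 0 0 0;0 0 0.02 0 0;0 0 0.03 0 0;0 0 0.015 0 0;0 0 0 0 0'; python3 -c "
from h import *
look('wrist')"
```

```text
time_s: 48.6
tool_pos: [0.3865, -0.2106, 0.0967]
tool_rot: [179.9, 0.0, 112.7]
force: [-0.1, -0.8, 0.3]
grip_width: 0.0077
grasp_force: 3.1
time_s: 49.48
tool_pos: [0.3866, -0.2107, 0.1617]
tool_rot: [179.9, 0.0, 112.7]
force: [-0.3, 0.3, -1.2]
grip_width: 0.0067
grasp_force: 40.0
handle0 [(0.56, [318, 263], [0.385, -0.208])]
pail0 [(0.71, [319, 209], [0.383, -0.2]), (0.69, [614, 129], [0.591, -0.035])]
[ 0.3854 -0.2103  0.1601] [-1.799e+02 -1.000e-01  1.127e+02] [-10.  -7.  33. 117.   4.  69.  44.] 49.625
```

```bash
python3 -m creep '0.005 0.01 0 -6 0;0.01 0.015 0 -7 0;0.01 0.015 0 -7 0;0.0135 0.0145 -0.002 -6.1 0;0 0 0 0 0;0 0 0 0 0;0 0 0 0 0'; python3 - <<'E'
from h import *
o=get_obs();print(o['tool_pos'],o['tool_rot'])
for cam in("top","scene"):
    save(cam,cam+"14")
    print(cam,[(round(r["p"],2),np.round(atz(cam,r["xy"],.190)[:2],3).tolist()) for r in finder.tip_of("handle0",cam)],[np.round(atz(cam,r["xy"],.15)[:2],3).tolist() for r in finder.tip_of("hook0",cam)])
E
```

```text
time_s: 50.5
tool_pos: [0.424, -0.1569, 0.1591]
tool_rot: [-180.0, 0.0, 86.6]
force: [0.3, 0.4, -1.6]
grip_width: 0.0075
grasp_force: 40.0
[ 0.42403501 -0.15687385  0.15909975] [-1.79976290e+02  4.01968981e-03  8.65900383e+01]
top [(0.65, [0.416, -0.132]), (0.64, [0.557, -0.127]), (0.62, [0.566, -0.036]), (0.56, [0.383, -0.303]), (0.18, [0.55, -0.236])] [[0.574, 0.06], [0.553, -0.238], [0.571, -0.045], [0.566, -0.131]]
scene [(0.8, [0.448, -0.289]), (0.76, [0.595, 0.056]), (0.68, [0.431, -0.129]), (0.66, [0.59, -0.033]), (0.57, [0.522, 0.423])] [[0.574, -0.131], [0.56, -0.236], [0.574, -0.046], [0.664, 0.063]]
```

```bash
python3 -m creep '0.02 -0.001 0 0 0;0.03 -0.001 0 0 0;0.03 -0.002 0 0 0;0.03 -0.002 0 0 0;0.031 -0.001 0 0 0;0 0 0 0 0;0 0 0 0 0'; python3 -m creep '0 0 -0.02 0 0;0 0 -0.008 0 0;0 0 -0.003 0 0;0 0 0 0 0;0 0 0 0 0';python3 -m creep '0 0 -0.003 0 0;0 0 0 0 0;0 0 0 0 0'
```

```text
time_s: 51.68
tool_pos: [0.5649, -0.1633, 0.1589]
tool_rot: [-179.9, 0.0, 86.6]
force: [-0.1, 0.3, -1.3]
grip_width: 0.0073
grasp_force: 40.0
time_s: 52.3
tool_pos: [0.566, -0.1631, 0.1289]
tool_rot: [179.9, -0.0, 86.6]
force: [-0.1, 0.1, -2.1]
grip_width: 0.0071
grasp_force: 40.0
time_s: 52.68
tool_pos: [0.5668, -0.1645, 0.1266]
tool_rot: [179.8, 0.1, 86.6]
force: [0.7, -4.0, 5.2]
grip_width: 0.0069
grasp_force: 40.1
```

```bash
python3 -m creep '0 0 -0.001 0 0;0 0 0 0 0;0 0 0 0 0' 4; python3 - <<'E'
from h import *
c=cams.calibration("wrist"); save("wrist","w15"); print(get_obs()["tool_pos"])
print([(round(r["p"],2),np.round(r["xy"]).astype(int).tolist(),np.round(atz("wrist",r["xy"],.152,c)[:2],3).tolist()) for n in("hook0","handle0") for r in finder.tip_of(n,"wrist") if r["p"]>.2])
for cam in("top","scene"):
    save(cam,cam+"15")
    print(cam,[(round(r["p"],2),np.round(atz(cam,r["xy"],.154)[:2],3).tolist()) for r in finder.tip_of("handle0",cam)],[(round(r["p"],2),np.round(atz(cam,r["xy"],.028)[:2],3).tolist()) for r in finder.tip_of("pail0",cam)])
E
```

```text
time_s: 53.05
tool_pos: [0.5657, -0.1632, 0.124]
tool_rot: [180.0, 0.0, 86.6]
force: [1.9, -3.0, 0.4]
grip_width: 0.008
grasp_force: 3.9
[ 0.56569234 -0.16320347  0.1240571 ]
[(0.67, [308, 266], [0.564, -0.141]), (0.6, [318, 269], [0.567, -0.142])]
top [(0.91, [0.575, -0.037]), (0.69, [0.387, -0.307]), (0.66, [0.572, 0.065]), (0.55, [0.569, -0.138])] [(0.84, [0.389, -0.312]), (0.79, [0.576, 0.055]), (0.69, [0.571, -0.047]), (0.53, [0.596, -0.167]), (0.49, [0.578, -0.121])]
scene [(0.97, [0.572, 0.05]), (0.68, [0.408, -0.305]), (0.63, [0.565, -0.129]), (0.59, [0.569, -0.036])] [(0.98, [0.58, 0.054]), (0.69, [0.579, -0.035]), (0.6, [0.419, -0.301]), (0.57, [0.565, -0.125])]
```

```bash
python3 -m creep '0 0 0 0 0.03;0 0 0 0 0.03;0 0 0 0 0.03;0 0 0.03 0 0.03;0 0 0.05 0 0.03;-0.02 0 0.06 0 0.03;-0.04 -0.03 0 -8 0.05;-0.04 -0.04 0 -8 0.05'; python3 -m creep '-0.04 -0.04 0 -9.3 0.05;-0.024 -0.023 -0.03 0 0.05;0 0 -0.03 0 0.05;0 0 0 0 0.05;0 0 0 0 0.05';  python3 - <<'E'
from h import *
c=look('wrist','w16')
print([np.round(atz("wrist",r["xy"],.126,c)[:2],4) for r in finder.tip_of("handle0","wrist")])
for cam in("top","scene"):
    save(cam,cam+"16")
    print(cam,[(round(r["p"],2),np.round(atz(cam,r["xy"],.154)[:2],3).tolist()) for r in finder.tip_of("handle0",cam)],[(round(r["p"],2),np.round(atz(cam,r["xy"],.028)[:2],3).tolist()) for r in finder.tip_of("pail0",cam)])
E
```

```text
time_s: 54.5
tool_pos: [0.4656, -0.2328, 0.2645]
tool_rot: [179.9, -0.0, 70.5]
force: [0.5, -1.4, 0.7]
grip_width: 0.043
grasp_force: 0.0
time_s: 55.12
tool_pos: [0.4028, -0.2959, 0.2046]
tool_rot: [179.9, -0.0, 61.4]
force: [0.5, -0.3, 0.5]
grip_width: 0.0498
grasp_force: 0.0
handle0 [(0.81, [312, 285], [0.388, -0.317])]
pail0 [(0.88, [312, 240], [0.387, -0.317])]
[ 0.403  -0.2961  0.2048] [179.9  -0.   61.4] [ -4.  -1.  38. 107.   0.  74.   5.] 55.275
[array([ 0.3884, -0.317 ])]
top [(0.78, [0.568, -0.133]), (0.75, [0.582, -0.032]), (0.75, [0.566, -0.127]), (0.65, [0.58, 0.06]), (0.58, [0.391, -0.302]), (0.53, [0.558, -0.233])] [(0.74, [0.581, 0.06]), (0.69, [0.576, -0.136]), (0.69, [0.565, -0.044]), (0.51, [0.384, -0.313]), (0.32, [0.656, -0.096])]
scene [(0.9, [0.561, -0.036]), (0.88, [0.568, -0.129]), (0.84, [0.414, -0.296]), (0.64, [0.581, 0.056])] [(0.84, [0.57, -0.039]), (0.76, [0.407, -0.312]), (0.69, [0.573, 0.049]), (0.59, [0.57, -0.142]), (0.34, [0.463, 0.049])]
```

```bash
python3 -m creep '-0.002 0 -0.05 0 0.05;0 0 -0.04 0 0.05;0 0 -0.017 0 0.05;0 0 0 0 0.03;0 0 0 0 0;0 0 0 0 0;0 0 0 0 0;0 0 0 0 0' 40; python3 -m creep '0 0 0 0 0;0 0 0 0 0;0 0 0 0 0;0 0 0.02 0 0;0 0 0.03 0 0;0 0 0.013 0 0;0 0 0 0 0'; python3 -c "
from h import *
look('wrist')"
```

```text
time_s: 56.62
tool_pos: [0.4001, -0.296, 0.0969]
tool_rot: [180.0, -0.0, 61.3]
force: [0.2, 1.0, 0.3]
grip_width: 0.0083
grasp_force: 3.3
time_s: 57.5
tool_pos: [0.4004, -0.2962, 0.1598]
tool_rot: [179.9, -0.0, 61.3]
force: [0.4, -0.3, -2.1]
grip_width: 0.0068
grasp_force: 39.9
handle0 [(0.74, [580, 303], [0.525, -0.388]), (0.65, [316, 379], [0.369, -0.356])]
pail0 [(0.92, [313, 273], [0.376, -0.335])]
[ 0.3992 -0.2956  0.1583] [-179.9    0.    61.3] [ -4.   2.  38. 110.  -1.  68.   6.] 57.65
```

```bash
python3 -m creep '0.003 0.015 0 5 0;0.005 0.025 0 7 0;0.006 0.025 0 7 0;0.006 0.028 0 6.3 0;0 0 0 0 0;0 0 0 0 0;0 0 0 0 0'; python3 - <<'E'
from h import *
o=get_obs();print(o['tool_pos'],o['tool_rot'])
for cam in("top","scene"):
    save(cam,cam+"17")
    print(cam,[(round(r["p"],2),np.round(atz(cam,r["xy"],.190)[:2],3).tolist()) for r in finder.tip_of("handle0",cam)],[np.round(atz(cam,r["xy"],.15)[:2],3).tolist() for r in finder.tip_of("hook0",cam)])
E
```

```text
time_s: 58.52
tool_pos: [0.4194, -0.204, 0.1593]
tool_rot: [-180.0, 0.0, 86.5]
force: [0.4, -0.4, -1.9]
grip_width: 0.007
grasp_force: 39.9
[ 0.4194365  -0.20403067  0.15925462] [-1.79967758e+02  1.93364130e-02  8.64938559e+01]
top [(0.94, [0.564, 0.043]), (0.66, [0.554, -0.135])] [[0.556, -0.234], [0.568, -0.133], [0.587, 0.034], [0.574, -0.044], [0.575, 0.052]]
scene [(0.95, [0.601, 0.054]), (0.89, [0.575, -0.035]), (0.76, [0.412, -0.233]), (0.63, [0.596, -0.122])] [[0.585, 0.056], [0.578, -0.042], [0.559, -0.234], [0.571, -0.134]]
```

```bash
python3 -m creep '0.02 -0.001 0 0 0;0.03 -0.002 0 0 0;0.03 -0.002 0 0 0;0.03 -0.002 0 0 0;0.031 -0.001 0 0 0;0 0 0 0 0;0 0 0 0 0'; python3 -m creep '0 0 -0.02 0 0;0 0 -0.008 0 0;0 0 -0.003 0 0;0 0 0 0 0;0 0 0 0 0';python3 -m creep '0 0 -0.003 0 0;0 0 0 0 0;0 0 0 0 0';  python3 -m creep '0 0 -0.001 0 0;0 0 0 0 0;0 0 0 0 0' 4; python3 - <<'E'
from h import *
c=cams.calibration("wrist"); save("wrist","w18"); print(get_obs()["tool_pos"])
print([(round(r["p"],2),np.round(r["xy"]).astype(int).tolist(),np.round(atz("wrist",r["xy"],.152,c)[:2],3).tolist()) for n in("hook0","handle0") for r in finder.tip_of(n,"wrist") if r["p"]>.2])
for cam in("top","scene"):
    save(cam,cam+"18")
    print(cam,[(round(r["p"],2),np.round(atz(cam,r["xy"],.154)[:2],3).tolist()) for r in finder.tip_of("handle0",cam)],[(round(r["p"],2),np.round(atz(cam,r["xy"],.028)[:2],3).tolist()) for r in finder.tip_of("pail0",cam)])
E
```

```text
time_s: 59.7
tool_pos: [0.5601, -0.2113, 0.1592]
tool_rot: [-179.9, 0.0, 86.6]
force: [0.4, 0.1, -3.4]
grip_width: 0.0065
grasp_force: 40.0
time_s: 60.32
tool_pos: [0.5612, -0.211, 0.1289]
tool_rot: [180.0, -0.0, 86.6]
force: [0.1, -0.5, -2.1]
grip_width: 0.0067
grasp_force: 39.9
time_s: 60.7
tool_pos: [0.5617, -0.212, 0.1265]
tool_rot: [179.9, 0.1, 86.6]
force: [-0.2, -1.6, 4.7]
grip_width: 0.0067
grasp_force: 40.0
time_s: 61.08
tool_pos: [0.5609, -0.2117, 0.1245]
tool_rot: [180.0, 0.0, 86.6]
force: [0.8, -3.8, 1.5]
grip_width: 0.0077
grasp_force: 4.0
[ 0.56093723 -0.21168882  0.12453753]
[(0.93, [313, 134], [0.564, -0.142]), (0.66, [317, 376], [0.56, -0.236]), (0.98, [322, 383], [0.561, -0.24]), (0.74, [323, 130], [0.567, -0.141])]
top [(0.65, [0.588, -0.035]), (0.61, [0.565, -0.144])] [(0.78, [0.567, -0.049]), (0.7, [0.538, 0.552]), (0.63, [0.573, -0.133]), (0.59, [0.576, 0.065])]
scene [(0.81, [0.568, -0.042]), (0.68, [0.572, 0.052]), (0.55, [0.568, -0.135])] [(0.97, [0.561, -0.245]), (0.95, [0.571, 0.058]), (0.82, [0.567, -0.036]), (0.59, [0.575, -0.134]), (0.24, [0.48, 0.046])]
```

Seated. I'll release, back away, let it settle and check the final state, including the lever.

```bash
python3 -m creep '0 0 0 0 0.03;0 0 0 0 0.03;0 0 0 0 0.03;0 0 0.03 0 0.03;0 0 0.05 0 0.03;-0.03 0 0.06 0 0.03;-0.04 -0.03 0.04 0 0.05;-0.04 -0.04 0.04 0 0.05'; python3 -m creep '0 -0.04 0 0 0.05;0 -0.06 0 0 0.05;0 -0.06 0 0 0.05;0 0 0 0 0.05;0 0 0 0 0.05;0 0 0 0 0.05;0 0 0 0 0.05;0 0 0 0 0.05'; python3 - <<'E'
from h import *
print(get_obs()["tool_pos"])
for cam in("top","scene"):
    im=save(cam,cam+"19")
    print(cam,[(round(r["p"],2),np.round(atz(cam,r["xy"],.154)[:2],3).tolist()) for r in finder.tip_of("handle0",cam)],[(round(r["p"],2),np.round(atz(cam,r["xy"],.028)[:2],3).tolist()) for r in finder.tip_of("pail0",cam)])
    print([(round(r["p"],2),np.round(atz(cam,r["xy"],z)[:2],3).tolist()) for n,z in (("pull_knob",.186),("lever_knob",.239)) for r in finder.tip_of(n,cam)])
cv2.imwrite("pics/s19c.png",cv2.resize(im[150:330,150:450,::-1],None,fx=2.6,fy=2.6,interpolation=2))
E
```

```text
time_s: 62.52
tool_pos: [0.457, -0.2761, 0.3373]
tool_rot: [179.9, -0.0, 86.8]
force: [0.4, -1.6, 0.2]
grip_width: 0.0427
grasp_force: 0.0
time_s: 63.52
tool_pos: [0.4583, -0.4356, 0.3361]
tool_rot: [179.9, -0.0, 86.7]
force: [-0.2, -0.4, 0.1]
grip_width: 0.0499
grasp_force: 0.0
[ 0.45828688 -0.43561903  0.33613073]
top [(0.88, [0.582, 0.053]), (0.85, [0.562, -0.233]), (0.6, [0.559, -0.147])] [(0.92, [0.568, -0.235]), (0.87, [0.567, -0.142]), (0.73, [0.562, -0.042])]
[(0.58, [0.617, -0.305]), (0.21, [0.63, 0.141]), (0.51, [0.683, 0.141])]
scene [(0.97, [0.567, -0.036]), (0.95, [0.575, 0.049]), (0.8, [0.567, -0.14]), (0.57, [0.554, -0.234])] [(0.98, [0.57, -0.142]), (0.92, [0.552, -0.236]), (0.79, [0.57, 0.062]), (0.64, [0.569, -0.036]), (0.56, [0.529, 0.142])]
[(0.89, [0.605, -0.312]), (0.69, [0.586, -0.226]), (0.64, [0.635, 0.139]), (0.57, [0.681, 0.136])]
```

View pics/s19c.png

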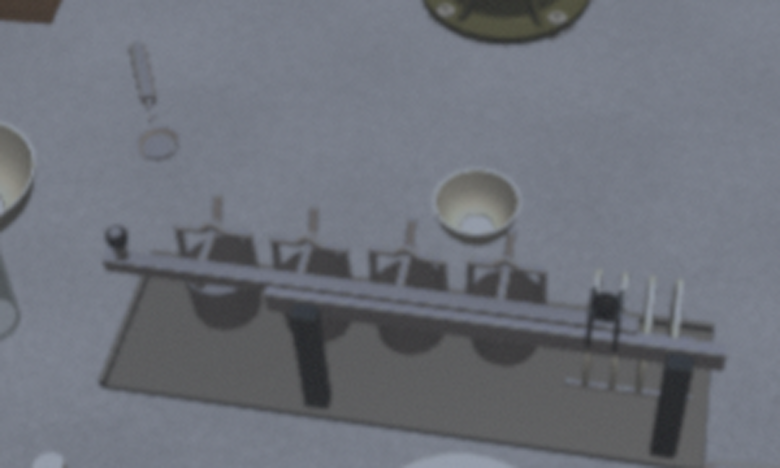

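The picture shows all four pails hanging upright on their own hooks, near (215,230), (312,240), (410,250) and (508,265). The bar is out and the lever leans away from the robot (locked) at (606,305).

```bash
python3 -m creep '0 0 0 0 0.05;0 0 0 0 0.05;0 0 0 0 0.05;0 0 0 0 0.05;0 0 0 0 0.05;0 0 0 0 0.05;0 0 0 0 0.05;0 0 0 0 0.05'; python3 -c "
from cell import ticket
print(ticket.sign_off())"
```

```text
time_s: 65.03
tool_pos: [0.4578, -0.4365, 0.3356]
tool_rot: [180.0, 0.0, 86.6]
force: [-0.1, 0.1, 0.2]
grip_width: 0.0498
grasp_force: 0.0
the job is handed in; nothing more can be done
None
```

All four pails hang upright on their own hooks, with the bar pulled out and locked and the other tableware left standing; I handed the job in at 65 s, and the sign-off returned no verdict.

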